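# Load the tube shaker and hold its cover over the screw posts

## Task

Take the green-capped tube from the blue rack and stand it fully down in the free well of the shaker, then let go of it. Then pick up the orange cover plate by its fin and finish while holding it level and still, hovering about 15 mm above the shaker's four posts and touching nothing, every threaded hole fully visible through a hole of the plate, so that a colleague can drop the screws in: do not set it down or let go. Leave the other tubes and the small steel dish where they are.

Things in the scene. Friction and masses are not known exactly. Their poses are not given: they have to be found in the camera images.
- tube_green: The sample tube with the GREEN cap: 80 mm tall, 16 mm body (foot bevelled to 11 mm), cap 20 mm in diameter on its upper 20 mm; about 30 g, loose. Origin at the centre of its foot, z up along the tube. It starts upright in one of three places of the blue rack, all in one row 60 mm apart; foot 6 mm above the bench, cap top 86 mm above the bench.
- rack: Blue openwork tube rack, fixed, 160 x 70 mm, 50 mm high. Origin at the centre of its underside, x along its 160 mm length. The tubes stand at x = -60, 0 and +60 mm, y = -15 mm; the other places are empty. Each has square openings 20 mm wide.
- shaker: Tube shaker, fixed: white housing 190 x 150 mm, 40 mm high, on it an aluminium block 150 x 90 mm with its top 90 mm above the bench, and on the block's corners four square steel posts 18 mm wide, tops 132 mm above the bench, each with a threaded hole. Origin at the centre of its underside, x along its length. Two wells at x = +22 mm (free) and x = -22 mm (holds a white-capped tube), y = 0.
- well_free (a point): centre of the mouth of the free well in the block's top face, 90 mm above the bench: about 19 mm wide, 42 mm deep, slightly bevelled. A seated tube's foot is 42 mm below this point, and its cap top is 128 mm above the bench.
- cover: The orange cover plate, 150 x 90 x 5 mm, lying flat and loose on the bench, 0.13 to 0.23 kg. Origin at the centre of its underside, x along its 150 mm length, z up. In the middle of its top stands a black grip fin: 50 mm along x, 14 mm thick along y, its top 45 mm above the underside. Symmetric under a half turn: either way round fits.
- hole_a (a point): centre of a 14 mm clearance hole, on the cover's underside; in the cover's own frame (x along its 150 mm length) at (+61, +31) mm.
- hole_b (a point): centre of a 14 mm clearance hole, on the cover's underside; in the cover's own frame (x along its 150 mm length) at (-61, +31) mm.
- hole_c (a point): centre of a 14 mm clearance hole, on the cover's underside; in the cover's own frame (x along its 150 mm length) at (-61, -31) mm.
- hole_d (a point): centre of a 14 mm clearance hole, on the cover's underside; in the cover's own frame (x along its 150 mm length) at (+61, -31) mm.
- thread_a (a point): centre of the mouth of a 6 mm threaded hole, on the top face of a corner post of the shaker (132 mm above the bench); in the shaker's frame at (+61, +31) mm.
- thread_b (a point): centre of the mouth of a 6 mm threaded hole, on the top face of a corner post of the shaker (132 mm above the bench); in the shaker's frame at (-61, +31) mm.
- thread_c (a point): centre of the mouth of a 6 mm threaded hole, on the top face of a corner post of the shaker (132 mm above the bench); in the shaker's frame at (-61, -31) mm.
- thread_d (a point): centre of the mouth of a 6 mm threaded hole, on the top face of a corner post of the shaker (132 mm above the bench); in the shaker's frame at (+61, -31) mm.
- tube_white1: same size as the green-capped tube, with a white cap; origin at the centre of its foot. Stands in the rack; leave it alone.
- tube_white2: same size as the green-capped tube, with a white cap; origin at the centre of its foot. Stands in the rack; leave it alone.
- tube_loaded: same size as the green-capped tube, with a white cap; origin at the centre of its foot. Already in the shaker's other well; leave it alone.
- dish: small steel dish holding four screws, 60 mm wide, 22 mm high, standing on the bench beyond the gap between rack and shaker; origin under its centre. Leave it alone.
There are look-alikes about, which are no part of the job. Of the things shaped like the cover, the orange one is meant. What is shaped like the tube_green but purple is not meant.

How it is judged:
By the outcome, as a careful person would: the job done as asked, in the order asked, and still so for the second after the job is handed in, while the arm keeps its last pose, push and grip.
It also fails if it takes over 64 s, if anything falls off the work surface, if the arm or the gripper's body presses on something with over 40 N, if the wrist force passes 120 N, or if a joint passes its speed limit or range.

## Robot

A 6-joint arm with a two-finger parallel gripper is mounted at the origin on the work surface. World frame = base frame: x ahead of the robot, y to its left, z up, the work surface at z = 0. Lengths are in mm, angles in rad, forces in N, time in s.
With the tool pointing down it reaches from about 250 to 725 mm from the base axis. Payload 9.7 kg.
Tool frame: the origin (TCP) lies midway between the tips of the shut fingers; the grasp point (between the pads) lies 19 mm behind it (arm.tcp_to_grasp is the distance from the TCP to the grasp point, in mm); y points along the fingers, z is the direction in which the jaws open and shut, and the axes are right-handed (so a half turn about y gives the same grasp; the last joint's range is limited). The gripper opens to 85 mm and grips with 20 to 120 N. Pads are 22 mm wide; open, the fingers measure 114 mm over their backs; the gripper's body (76 mm by 85 mm) begins 54 mm behind the grasp point. The pads swing forward as they close: fully open they stand 13 mm farther back than shut.
Start: joints at [0, 0.087, 0.176, 1.66, 0, 1.571], TCP at [549.997, -0, 231.284] pointing down, gripper open.
Joint ranges: [-3.13, 3.13], [-0.85, 1.81], [-1.15, 1.24], [-2.2, 2.28], [-1.44, 1.52], [-3.14, 3.14]. Speed limits (rad/s): [2.22, 2.22, 2.57, 3.14, 3.14, 3.14].

## Interface

Orientations are given as a unit quaternion [x, y, z, w].
In Python, from plant import arm gives the robot as it stands. The module is installed in compiled form; this text tells all that it offers.
- The arm moves only by the shell command python3 -m handwheel 'ROWS' [OPENING]. ROWS is a JSON object of lists of equal length, an entry for each row: "travel": the shift along the tool's x, y, z in cm, a list of three; "spin": the turn about the tool's y in rad. A call has 1 to 10 rows; each row shifts and turns the commanded pose from where the row before left it, along the tool's axes as they then stand; what a row does not reach is not made up. A row lasts 1/8 s, in which the tool goes at most 62.5 mm and 10.7 degrees, less where a joint would pass 70% of its speed; a pose out of reach is approached as far as the arm can. A call is refused whole if a number of a shift passes 6.25 or a number of a turn 0.188, either way. A call with a gripper value outside its range is refused whole. OPENING is the opening, from 0 (shut) to 1 (fully open), set as the call begins (- or left out, the last holds). The fingers move at their own pace and stop on an object; the grip force is fixed at half the most. Time passes only in rows, so rows that do not move let the fingers close. It gives the time, the measured TCP pose, the force and the opening at its end, in the units of the state.
- arm.state(): the state, without advancing time (a new reading comes with each control period).
- arm.camera(name): name is "scene" or "side" or "wrist"; returns (picture, depth): 384x512x3 uint8, blue, green, red; 384x512 float32, mm along the optical axis (not along the pixel's ray), 0 where there is no reading.
- arm.get_calibration(name): a dict with "K" (3x3 intrinsics, pixels), "world_to_cam" (4x4, takes a point from world to camera coordinates); the wrist camera has in their place "mount" (4x4, takes a point from camera to tool coordinates, whose origin is the TCP and whose axes are the tool frame's). Camera axes: x right, y up, looking along -z (the intrinsics and any distortion apply to the point x, -y, -z); pixel columns grow to the right and rows downward; lengths in mm; the calibration is good to about 2 mm. A picture is of the moment at which its call begins: read the wrist's pose just before it. get_calibration takes no time and is no camera call.
- arm.sign_off(): hands the job in, once; it reports no verdict.
The state is a dict: "t": time; "qpos": joint angles; "joint_vel": joint speeds; "effort": joint torques, N m; "eef_pos": TCP position; "tcp_rot": TCP orientation; "contact_force": force on the tool from outside, world axes, zero at the start; "torque": the same for the moment, N m; "opening": finger opening in mm.
Only numpy, scipy, OpenCV 4.12 (cv2) and the standard library are available. Lean on these libraries where they do the work, as an engineer would, in place of code of your own. Each camera call takes 0.05 s, during which the arm holds its last target. There are 200 camera calls.

## Working session

There is one attempt and no reset: what is moved stays moved. The work goes in short steps, Python scripts to look and compute and a shell command to move; the robot and the scene stay as the last step left them, time stands still between calls to the robot, and variables do not carry over. Pictures are saved under pics/ and viewed, about 8 in all and at most 12, crops included, and the job is handed in when it is done.

```bash
mkdir -p pics; cat > h.py <<'E'
import numpy as np, cv2
from scipy.spatial.transform import Rotation as R
from plant import arm
def grab(name):
    s=arm.state(); c=arm.get_calibration(name); im,d=arm.camera(name)
    K=np.array(c["K"],float)
    if name=="wrist":
        T=np.eye(4); T[:3,:3]=R.from_quat(s["tcp_rot"]).as_matrix(); T[:3,3]=s["eef_pos"]
        cw=T@np.array(c["mount"],float)
    else: cw=np.linalg.inv(np.array(c["world_to_cam"],float))
    dist=np.array(c.get("dist",c.get("distortion",np.zeros(5))),float)
    return dict(im=im,d=d,K=K,cw=cw,dist=dist,s=s)
def ray(v,px):
    p=cv2.undistortPoints(np.array(px,float).reshape(-1,1,2),v["K"],v["dist"]).reshape(-1,2)
    d=np.c_[p[:,0],-p[:,1],-np.ones(len(p))]@v["cw"][:3,:3].T
    return v["cw"][:3,3],d
def onplane(v,px,z):
    o,d=ray(v,px); return o+d*((z-o[2])/d[:,2])[:,None]
def tri(vs,pxs):
    A=np.zeros((3,3));b=np.zeros(3);L=[]
    for v,p in zip(vs,pxs):
        o,d=ray(v,[p]); d=d[0]/np.linalg.norm(d[0]); M=np.eye(3)-np.outer(d,d); A+=M;b+=M@o;L.append((o,M))
    x=np.linalg.solve(A,b); return x,[round(float(np.linalg.norm(M@(x-o))),1) for o,M in L]
def project(v,P):
    q=(np.asarray(P,float).reshape(-1,3)-v["cw"][:3,3])@v["cw"][:3,:3]
    q=q*[1,-1,-1]; return cv2.projectPoints(q,np.zeros(3),np.zeros(3),v["K"],v["dist"])[0].reshape(-1,2)
E
python3 - <<'E'
from h import *
np.set_printoptions(precision=3,suppress=True)
for n in ["scene","side","wrist"]:
    v=grab(n); cv2.imwrite(f"pics/{n}0.png",v["im"]); print(n,arm.get_calibration(n)); print(v["cw"])
print(arm.state())
a=cv2.imread("pics/scene0.png");b=cv2.imread("pics/side0.png")
E
```

```text
scene {'K': array([[372.749,   0.   , 253.498],
       [  0.   , 372.749, 190.488],
       [  0.   ,   0.   ,   1.   ]]), 'world_to_cam': array([[    0.694,     0.72 ,    -0.008,  -322.738],
       [   -0.604,     0.589,     0.537,   264.043],
       [    0.391,    -0.368,     0.844, -1133.208],
       [    0.   ,     0.   ,     0.   ,     1.   ]])}
[[   0.694   -0.604    0.391  827.057]
 [   0.72     0.589   -0.368 -339.812]
 [  -0.008    0.537    0.844  811.508]
 [   0.       0.       0.       1.   ]]
side {'K': array([[452.05 ,   0.   , 258.443],
       [  0.   , 452.05 , 198.674],
       [  0.   ,   0.   ,   1.   ]]), 'world_to_cam': array([[  -0.861,   -0.509,    0.01 ,  440.369],
       [   0.328,   -0.539,    0.776, -286.893],
       [  -0.389,    0.671,    0.631, -827.065],
       [   0.   ,    0.   ,    0.   ,    1.   ]])}
[[ -0.861   0.328  -0.389 151.221]
 [ -0.509  -0.539   0.671 624.515]
 [  0.01    0.776   0.631 739.853]
 [  0.      0.      0.      1.   ]]
wrist {'K': array([[327.483,   0.   , 253.835],
       [  0.   , 327.483, 193.017],
       [  0.   ,   0.   ,   1.   ]]), 'mount': array([[   0.   ,   -0.952,   -0.307,  -79.357],
       [  -0.001,    0.307,   -0.952, -141.516],
       [   1.   ,    0.   ,   -0.001,    0.855],
       [   0.   ,    0.   ,    0.   ,    1.   ]])}
[[  1.      0.      0.    550.828]
 [ -0.      0.952   0.307  79.354]
 [ -0.     -0.307   0.952 372.157]
 [  0.      0.      0.      1.   ]]
{'t': 0.15, 'qpos': array([-0.   ,  0.087,  0.175,  1.66 , -0.   ,  1.571]), 'joint_vel': array([ 0.   ,  0.   ,  0.002, -0.001, -0.001, -0.002]), 'effort': array([ -0.003, -52.076,  46.504,   0.014,  -0.   ,  -0.   ]), 'eef_pos': array([549.833,  -0.005, 230.731]), 'tcp_rot': array([-0.5,  0.5, -0.5,  0.5]), 'contact_force': array([-0.171, -0.157,  0.263]), 'torque': array([ 0.042, -0.017, -0.005]), 'opening': 85.41099913190936}
```

View pics/scene0.png

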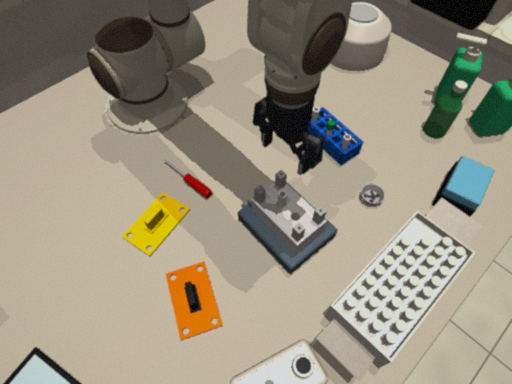

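View pics/side0.png

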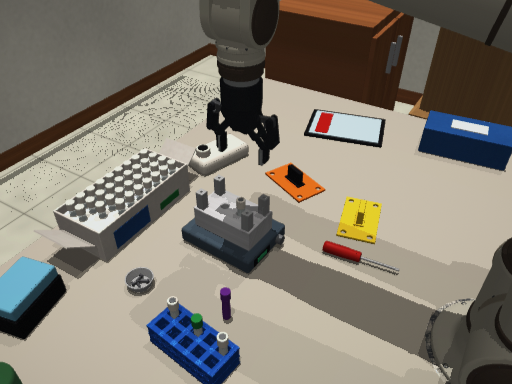

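Scene view: orange plate at (193,299), yellow look-alike at (155,224), shaker at (287,222), and rack at (335,135), partly behind the gripper. Side view: green cap at (197,321), purple tube outside the rack at (226,300), orange plate at (294,181), dish at (139,281). The candidates are green against purple and orange against yellow. I'll measure by mask and confirm in one crop.

```bash
python3 - <<'E'
from h import *
np.set_printoptions(precision=1,suppress=True)
sc,sd=grab("scene"),grab("side")
def blob(v,lo,hi,roi):
    x0,y0,x1,y1=roi; m=cv2.inRange(cv2.cvtColor(v["im"],cv2.COLOR_BGR2HSV),lo,hi); k=np.zeros_like(m);k[y0:y1,x0:x1]=m[y0:y1,x0:x1]
    c=max(cv2.findContours(k,0,2)[0],key=cv2.contourArea); M=cv2.moments(c); return (M["m10"]/M["m00"],M["m01"]/M["m00"]),c
g=[(45,100,40),(85,255,255)]
a,ca=blob(sc,*g,(300,100,365,165)); b,cb=blob(sd,*g,(180,300,215,345))
print("green",a,b,tri([sc,sd],[a,b]),cv2.contourArea(ca),cv2.contourArea(cb))
o=[(5,180,120),(18,255,255)]
a,ca=blob(sc,*o,(150,250,240,350)); b,cb=blob(sd,*o,(250,150,340,210))
print("orange",a,b,tri([sc,sd],[a,b]))
for v,c in((sc,ca),(sd,cb)):
    r=cv2.minAreaRect(onplane(v,c.reshape(-1,2),5)[:,:2].astype(np.float32)); print(r,cv2.boxPoints(r))
bl=[(105,150,60),(125,255,255)]
b,cb=blob(sd,*bl,(140,290,250,384)); 
r=cv2.minAreaRect(onplane(sd,cb.reshape(-1,2),50)[:,:2].astype(np.float32)); print("rack",r)
p=[(130,80,20),(160,255,255)]; b,cb=blob(sd,*p,(215,280,240,325)); print("purple top",cb[:,0].min(0),cb[:,0].max(0),onplane(sd,[(226,290)],80))
# shaker rough posts from side/scene by eye
cs=cv2.resize(sc["im"][160:275,230:345],None,fx=4,fy=4,interpolation=2); cd=cv2.resize(sd["im"][170:384,140:290],None,fx=2.8,fy=2.8,interpolation=2)
h=max(cs.shape[0],cd.shape[0]); pad=lambda i:cv2.copyMakeBorder(i[:600],0,600-min(600,i.shape[0]),0,0,0)
out=np.hstack([cv2.resize(pad(cs),(380,495))[:495] if 0 else pad(cs)[:, :], pad(cd)]); out=out[:,:]; s=min(1,800/out.shape[1]); out=cv2.resize(out,None,fx=s,fy=s); print(out.shape,s)
cv2.imwrite("pics/crop1.png",out); print(arm.state()["t"])
E
```

```text
green (330.64516129032256, 124.28315412186379) (196.37381916329284, 320.8434547908232) (array([480.2, 266.9,  78.9]), [0.2, 0.2]) 46.5 123.5
orange (192.87795447458683, 300.3460555035859) (295.0313409447056, 183.95545108573984) (array([ 559.6, -277. ,   -7.4]), [0.5, 0.5])
((560.1575317382812, -275.33013916015625), (88.11616516113281, 148.68104553222656), 64.92454528808594) [[ 474.2 -283.7]
 [ 608.8 -346.7]
 [ 646.2 -266.9]
 [ 511.5 -203.9]]
((560.3746948242188, -273.916748046875), (89.96646118164062, 149.49649047851562), 65.28211212158203) [[ 473.7 -283.5]
 [ 609.5 -346. ]
 [ 647.1 -264.3]
 [ 511.3 -201.8]]
rack ((481.8252868652344, 289.4102783203125), (86.44058990478516, 163.6174774169922), 82.36000061035156)
purple top [220 288] [230 319] [[473.3 184.4  80. ]]
(545, 800, 3) 0.9090909090909091
0.25
```

View pics/crop1.png

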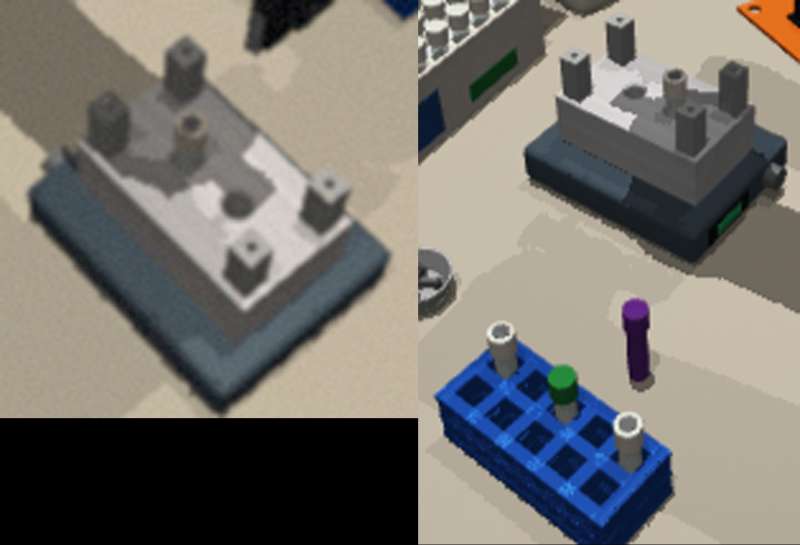

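The crop confirms it. The green-capped tube is in the rack's middle place, side (197,321). The purple one at (226,300) stands loose outside the rack and isn't meant. The orange plate with the fin is the cover, and the yellow one isn't. In the shaker, the post tops and the free well (the empty one, away from the robot) are clear. Next I'll triangulate the shaker and the row direction.

```bash
python3 - <<'E'
from h import *
np.set_printoptions(precision=3,suppress=True)
sc,sd=grab("scene"),grab("side")
S=[(320,209.5),(298.5,228.2),(260,188.6),(281.2,172.7)];D=[(202.5,192.4),(220.2,178.3),(264.6,197.5),(246.9,213.6)]
P=[]
for s,d in zip(S,D): x,e=tri([sc,sd],[s,d]);P.append(x);print("post",x,e)
P=np.array(P);c=P.mean(0);ax=(P[0]+P[1]-P[2]-P[3])/2;ay=(P[0]+P[3]-P[1]-P[2])/2
print("centre",c,"len",np.linalg.norm(ax),np.linalg.norm(ay),"yaw",np.degrees(np.arctan2(ax[1],ax[0])),np.degrees(np.arctan2(-ay[0],ay[1])))
u=ax/np.linalg.norm(ax); print("well pred",c+22*u)
print("well",tri([sc,sd],[(295.7,216.4),(224.9,206.1)]))
# caps white in side: crop px
cr=lambda X,Y:((X-418)/2.545+140,Y/2.545+170)
w=onplane(sd,[cr(501,331),cr(563,376),cr(629,424)],86);print("caps side z86",w,np.degrees(np.arctan2(*(w[2]-w[0])[1::-1])))
print(arm.state()["tcp_rot"],R.from_quat(arm.state()["tcp_rot"]).as_matrix())
E
```

```text
post [641.784  22.511 131.808] [1.1, 1.1]
post [639.305 -41.273 130.302] [1.2, 1.2]
post [517.481 -31.084 132.6  ] [1.1, 1.1]
post [521.379  32.583 132.789] [0.1, 0.1]
centre [579.987  -4.316 131.875] len 121.54829134915617 63.81086424762924 yaw -4.78141554175393 -2.864427743312413
well pred [601.909  -6.15  131.578]
well (array([604.36 ,  -5.943,  88.876]), [1.0, 1.0])
caps side z86 [[539.539 256.82   86.   ]
 [479.429 264.968  86.   ]
 [419.933 273.087  86.   ]] 172.2546828144948
[ 0.5 -0.5  0.5 -0.5] [[ 0. -0.  1.]
 [-1. -0.  0.]
 [ 0. -1. -0.]]
```

```bash
python3 -m handwheel '{"travel":[[-4.5,0,-1.2],[-4.5,0,-1.2],[-4.5,0,-1.2],[-4.5,0,-1.2],[-4.5,0,-1.2],[-4.2,0,-1.0],[0,0,0]],"spin":[0,0,0,0,0,0,-0.18]}' 0.5; python3 -c "
from h import *
s=arm.state();print(s['qpos'],R.from_quat(s['tcp_rot']).as_matrix())"
```

```text
t: 1.23
eef_pos: [479.1, 269.5, 230.9]
tcp_rot: [0.544, -0.452, 0.451, -0.544]
contact_force: [-0.4, -0.4, 0.7]
opening: 42.6
[5.12233726e-01 8.63360404e-02 1.74637910e-01 1.65941922e+00
 3.86973411e-04 1.89710359e+00] [[ 1.84856987e-01 -4.69487972e-04  9.82765320e-01]
 [-9.82765397e-01  1.79963330e-04  1.84857087e-01]
 [-2.63649898e-04 -9.99999874e-01 -4.28129054e-04]]
```

```bash
python3 -m handwheel '{"travel":[[0,0,0],[0,0,0],[0,0,0],[0,0,0],[0,0,0],[0,0,0],[0,0,0],[0,0,0]],"spin":[-0.178,-0.178,-0.178,-0.178,-0.178,-0.178,-0.178,0]}'; python3 - <<'E'
from h import *
np.set_printoptions(precision=3,suppress=True)
w,sd=grab("wrist"),grab("side")
def gr(v):
    m=cv2.inRange(cv2.cvtColor(v["im"],cv2.COLOR_BGR2HSV),(45,100,40),(85,255,255))
    cs=[c for c in cv2.findContours(m,0,2)[0] if cv2.contourArea(c)>40]
    return [(np.round(cv2.minEnclosingCircle(c)[0],1),cv2.contourArea(c)) for c in cs]
print(gr(w),gr(sd)); s=w["s"]; Rm=R.from_quat(s["tcp_rot"]).as_matrix(); print(s["eef_pos"],Rm[:,2],s["qpos"])
m=cv2.inRange(cv2.cvtColor(w["im"],cv2.COLOR_BGR2HSV),(45,100,40),(85,255,255))
c=max(cv2.findContours(m,0,2)[0],key=cv2.contourArea); print("wrist cap on z86",onplane(w,[cv2.minEnclosingCircle(c)[0]],86))
cv2.imwrite("pics/w1.png",w["im"])
E
```

```text
t: 2.22
eef_pos: [480.0, 267.0, 231.3]
tcp_rot: [-0.705, 0.052, -0.052, 0.705]
contact_force: [0.5, -0.1, 0.7]
opening: 42.6
[(array([485.5, 296.5]), 3484.5), (array([ 43. , 198.5]), 107.5), (array([252. , 175.1]), 356.0)] [(array([ 10., 373.]), 276.0), (array([196., 321.]), 125.0)]
[479.994 267.011 231.268] [0.145 0.989 0.   ] [0.508 0.085 0.174 1.66  0.    0.654]
wrist cap on z86 [[640.21  484.865  86.   ]]
```

View pics/w1.png

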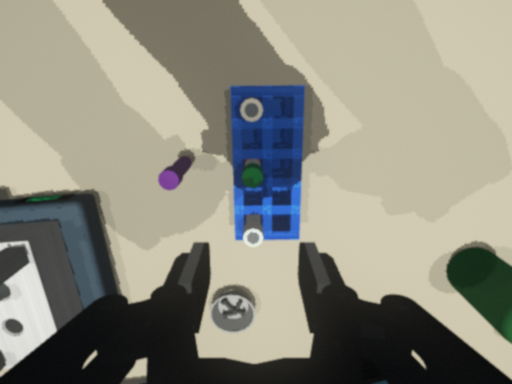

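The wrist view shows the green cap at (252,175) between white caps at (251,109) and (253,237). Purple is at (170,179), and the fingers straddle the row crosswise. I'll triangulate the cap from wrist and side.

```bash
python3 - <<'E'
from h import *
np.set_printoptions(precision=2,suppress=True)
w,sd=grab("wrist"),grab("side")
print("green top+side",onplane(w,[(252,175.5),(251,109),(253,237)],86), tri([w,sd],[(252,176),(196.3,320.8)]))
s=arm.state();Rm=R.from_quat(s["tcp_rot"]).as_matrix()
g=onplane(w,[(252,175.5)],86)[0]; print("delta tool cm",Rm.T@(np.array([g[0],g[1],57])-s["eef_pos"])/10)
E
```

```text
green top+side [[478.11 266.49  86.  ]
 [420.23 274.43  86.  ]
 [538.74 258.24  86.  ]] (array([480.83, 266.06,  77.55]), [0.0, 0.0])
delta tool cm [-0.18 17.43 -0.08]
```

```bash
python3 -m handwheel '{"travel":[[-0.08,4.2,-0.05],[0,4.2,0],[0,4.2,0],[0,3.0,0],[0,1.2,0],[0,0.6,0],[0,0,0]],"spin":[0,0,0,0,0,0,0]}'
```

```text
t: 3.3
eef_pos: [479.5, 266.8, 58.1]
tcp_rot: [-0.705, 0.051, -0.052, 0.705]
contact_force: [0.7, 0.5, -0.1]
opening: 43.1
```

```bash
python3 -m handwheel '{"travel":[[0,0,0],[0,0,0],[0,0,0],[0,0,0],[0,0,0],[0,0,0]],"spin":[0,0,0,0,0,0]}' 0; python3 -m handwheel '{"travel":[[0,-1,0],[0,-2,0],[0,-3,0],[0,-4,0],[0,-4,0],[0,-1.5,0],[0,0,0]],"spin":[0,0,0,0,0,0,0]}'
```

```text
t: 4.05
eef_pos: [479.7, 266.9, 58.5]
tcp_rot: [-0.705, 0.051, -0.052, 0.706]
contact_force: [-0.1, -0.6, 5.8]
opening: 18.1
t: 4.92
eef_pos: [479.4, 266.8, 212.9]
tcp_rot: [-0.705, 0.051, -0.052, 0.706]
contact_force: [-0.4, -0.2, 0.1]
opening: 18.2
```

```bash
python3 -m handwheel '{"travel":[[1.5,0,-2.4],[2.5,0,-4.0],[2.7,0,-4.3],[2.7,0,-4.3],[2.7,0,-4.3],[2.5,0,-4.0],[1.5,0,-2.0],[0,0,0],[0,0,0]],"spin":[0,0,0,0,0,0,0,-0.07,0]}'; python3 - <<'E'
from h import *
w,sd,sc=grab("wrist"),grab("side"),grab("scene")
print(w["s"]["eef_pos"],R.from_quat(w["s"]["tcp_rot"]).as_matrix()[:,2])
np.savez("v2.npz",w=w["im"],sd=sd["im"],sc=sc["im"])
cv2.imwrite("pics/w2.png",np.hstack([cv2.resize(w["im"],(512,384)),cv2.resize(sd["im"][100:228,190:286],(288,384))]))
E
```

```text
t: 6.05
eef_pos: [601.7, -6.8, 211.0]
tcp_rot: [-0.707, 0.027, -0.026, 0.707]
contact_force: [-0.4, -0.0, -0.6]
opening: 18.5
[601.6934014   -6.79473309 211.01334015] [7.51733994e-02 9.97170474e-01 7.89200237e-05]
```

View pics/w2.png

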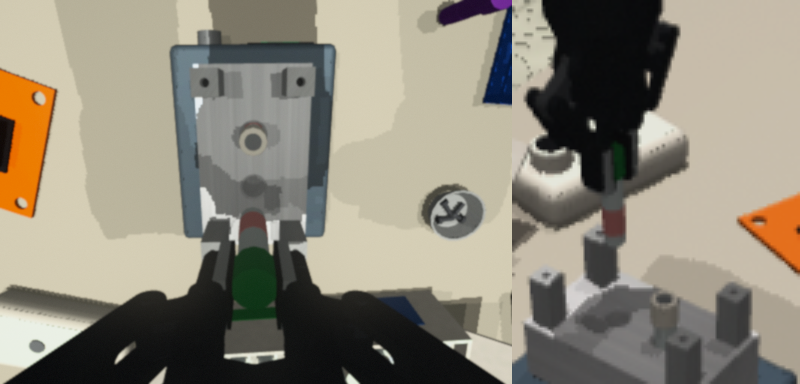

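The tube hangs upright in the grip. The wrist view shows the free well at (253,187), loaded cap at (253,138), and threads at (205,83) and (300,82). In the side view the foot is near (224,179). Next I'll refine the well position and the foot offset.

```bash
python3 - <<'E'
from h import *
np.set_printoptions(precision=1,suppress=True)
w,sd,sc=grab("wrist"),grab("side"),grab("scene")
t=onplane(w,[(205,83),(300,82)],132); print("threads",t,np.linalg.norm(t[0]-t[1]),"yaw",np.degrees(np.arctan2(*(t[1]-t[0])[:2]))*-1)
print("well",onplane(w,[(253,187)],90),"loaded",onplane(w,[(253,138)],128))
n=t[1]-t[0];n/=np.linalg.norm(n);u=np.array([n[1],-n[0],0]);m=t.mean(0);print("centre",m+61*u,"well",m+83*u)
# tube axis: low band (red) and cap in side & scene
for nm,v in(("sd",sd),("sc",sc)):
    hs=cv2.cvtColor(v["im"],cv2.COLOR_BGR2HSV)
    P=project(v,[w["s"]["eef_pos"]+[0,0,z] for z in(-52.5,-45,-30,0,19)]);print(nm,"expected foot..cap",P.round(0).tolist())
    x,y=P[2].astype(int);k=np.zeros(hs.shape[:2],np.uint8);k[y-40:y+40,x-25:x+25]=255
    for c,lo,hi in(("red",(0,80,40),(10,255,255)),("red2",(165,60,40),(180,255,255)),("grn",(45,100,30),(85,255,255))):
        q=cv2.inRange(hs,lo,hi)&k; yy,xx=np.nonzero(q); print(c,len(xx),xx.mean() if len(xx) else 0,yy.mean() if len(xx) else 0,(xx.min(),xx.max(),yy.min(),yy.max()) if len(xx) else 0)
x,y=[int(a) for a in project(sc,[w["s"]["eef_pos"]+[0,0,-30]])[0]]
a=cv2.resize(sc["im"][y-50:y+50,x-40:x+40],None,fx=5,fy=5,interpolation=2);x2,y2=[int(a) for a in project(sd,[w["s"]["eef_pos"]+[0,0,-30]])[0]]
b=cv2.resize(sd["im"][y2-50:y2+50,x2-40:x2+40],None,fx=5,fy=5,interpolation=2);print("crop origins",x-40,y-50,x2-40,y2-50);cv2.imwrite("pics/c3.png",np.hstack([a,b]))
E
```

```text
threads [[519.2 -30.8 132. ]
 [523.2  30.  132. ]] 60.8734361425503 yaw -3.7504791343910333
well [[603.7  -6.4  90. ]] loaded [[557.1  -2.8 128. ]]
centre [582.   -4.4 132. ] well [604.   -5.8 132. ]
sd expected foot..cap [[224.0, 181.0], [224.0, 178.0], [224.0, 173.0], [223.0, 161.0], [223.0, 153.0]]
red 56 223.375 173.44642857142858 (np.int64(220), np.int64(227), np.int64(170), np.int64(177))
red2 0 0 0 0
grn 41 224.9512195121951 152.8048780487805 (np.int64(223), np.int64(227), np.int64(147), np.int64(159))
sc expected foot..cap [[297.0, 199.0], [297.0, 197.0], [298.0, 193.0], [300.0, 185.0], [301.0, 179.0]]
red 36 297.97222222222223 195.97222222222223 (np.int64(295), np.int64(301), np.int64(193), np.int64(199))
red2 0 0 0 0
grn 39 304.38461538461536 179.66666666666666 (np.int64(302), np.int64(307), np.int64(175), np.int64(185))
crop origins 258 143 183 122
```

View pics/c3.png

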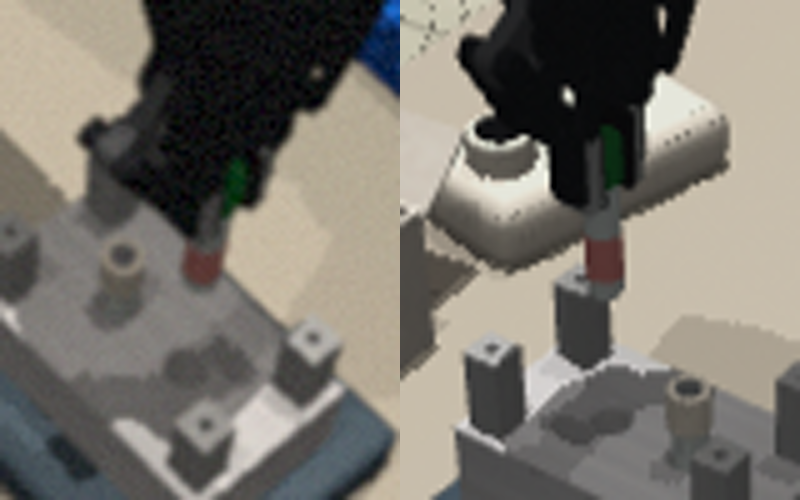

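Foot seen at (298,199) scene and (224,181) side, against expected (297,199) and (224,181). So the tube is straight and centred under the TCP. Well ≈ (603.8, -6.1). I'll shift +2.1/+0.7 mm and go down, slowing at the mouth.

```bash
python3 -m handwheel '{"travel":[[0.2,1.5,0.06],[0,2,0],[0,2,0],[0,1,0],[0,0.4,0],[0,0.4,0],[0,0.4,0],[0,0.4,0],[0,0,0]],"spin":[0,0,0,0,0,0,0,0,0]}'
```

```text
t: 7.48
eef_pos: [603.9, -6.5, 131.0]
tcp_rot: [0.707, -0.027, 0.026, -0.707]
contact_force: [-0.3, 0.1, 0.1]
opening: 18.0
```

```bash
python3 -m handwheel '{"travel":[[0,0.7,0],[0,0.7,0],[0,0.7,0],[0,0.4,0],[0,0.2,0],[0,0.15,0],[0,0,0]],"spin":[0,0,0,0,0,0,0]}'
```

```text
t: 8.35
eef_pos: [604.0, -6.5, 102.8]
tcp_rot: [0.707, -0.026, 0.026, -0.707]
contact_force: [-0.1, 0.5, 0.1]
opening: 18.1
```

```bash
python3 -m handwheel '{"travel":[[0,0.1,0],[0,0.1,0],[0,0.05,0],[0,0,0]],"spin":[0,0,0,0]}'
```

```text
t: 8.85
eef_pos: [604.1, -6.5, 100.6]
tcp_rot: [0.707, -0.026, 0.027, -0.707]
contact_force: [1.1, 0.3, 2.6]
opening: 18.2
```

```bash
python3 -m handwheel '{"travel":[[0,0.05,0],[0,0,0]],"spin":[0,0]}'; python3 -m handwheel '{"travel":[[0,0,0],[0,0,0],[0,0,0],[0,0,0]],"spin":[0,0,0,0]}' 0.5;  python3 -m handwheel '{"travel":[[0,-0.7,0],[0,-2,0],[0,-4,0],[0,-4,0],[0,-3,0],[0,0,0]],"spin":[0,0,0,0,0,0]}'; python3 - <<'E'
from h import *
w,sd,sc=grab("wrist"),grab("side"),grab("scene")
np.set_printoptions(precision=1,suppress=True)
def gr(v,r):
    m=cv2.inRange(cv2.cvtColor(v["im"],cv2.COLOR_BGR2HSV),(45,90,30),(85,255,255));k=np.zeros_like(m);k[r[1]:r[3],r[0]:r[2]]=m[r[1]:r[3],r[0]:r[2]]
    yy,xx=np.nonzero(k);return (xx.mean(),yy.mean()),len(xx)
a,b=gr(sc,(280,180,315,230)),gr(sd,(205,170,245,215));print(a,b,tri([sc,sd],[a[0],b[0]]),"expect ~(604,-6,~120)")
cv2.imwrite("pics/c4.png",np.hstack([cv2.resize(sc["im"][150:260,240:340],(400,440)),cv2.resize(sd["im"][140:250,180:280],(400,440))]))
E
```

```text
t: 9.1
eef_pos: [604.3, -6.5, 100.5]
tcp_rot: [-0.707, 0.026, -0.027, 0.707]
contact_force: [-0.5, -0.0, 5.0]
opening: 18.2
t: 9.6
eef_pos: [603.9, -6.5, 99.6]
tcp_rot: [-0.707, 0.027, -0.026, 0.707]
contact_force: [-0.3, 0.5, 0.3]
opening: 42.7
t: 10.35
eef_pos: [604.9, -6.5, 240.0]
tcp_rot: [-0.707, 0.025, -0.028, 0.707]
contact_force: [0.5, -0.7, 0.1]
opening: 42.9
((np.float64(296.2368421052632), np.float64(209.98684210526315)), 76) ((np.float64(223.6413043478261), np.float64(195.3804347826087)), 92) (array([605.1,  -6.7, 118.8]), [0.5, 0.5]) expect ~(604,-6,~120)
```

View pics/c4.png

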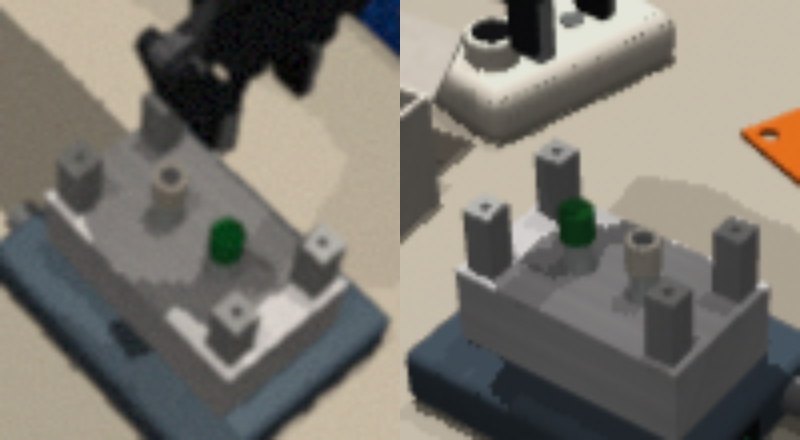

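The green tube is seated in the free well, with its cap at the same height as the loaded white one. Cap centre measures (605,-7,119). Now to above the cover, centre ≈ (560,-275), long axis yaw -25°.

```bash
python3 -m handwheel '{"travel":[[-0.2,0,-2.0],[-0.4,0,-4.5],[-0.4,0,-4.8],[-0.4,0,-4.8],[-0.4,0,-4.8],[-0.4,0,-4.3],[-0.2,0,-1.8],[0,0,0],[0,0,0],[0,0,0]],"spin":[0,0,0,0,0,0,0,0.18,0.18,0]}'; python3 - <<'E'
from h import *
np.set_printoptions(precision=2,suppress=True)
w,sd=grab("wrist"),grab("side")
s=w["s"];Rm=R.from_quat(s["tcp_rot"]).as_matrix();print(s["eef_pos"],Rm[:,2],np.degrees(np.arctan2(Rm[1,2],Rm[0,2])))
m=cv2.inRange(cv2.cvtColor(w["im"],cv2.COLOR_BGR2HSV),(5,180,100),(18,255,255))
cs,hi=cv2.findContours(m,cv2.RETR_CCOMP,2)
i=max(range(len(cs)),key=lambda i:cv2.contourArea(cs[i]))
r=cv2.minAreaRect(onplane(w,cs[i].reshape(-1,2),5)[:,:2].astype(np.float32));print("plate",r)
for j,c in enumerate(cs):
    if hi[0][j][3]==i and cv2.contourArea(c)>15: 
        q=cv2.minAreaRect(c);print("inner",q[0],cv2.contourArea(c),onplane(w,[q[0]],5)[0])
cv2.imwrite("pics/w5.png",w["im"])
E
```

```text
t: 11.75
eef_pos: [559.6, -273.9, 236.4]
tcp_rot: [-0.69, 0.152, -0.152, 0.691]
contact_force: [-0.6, -0.3, -0.1]
opening: 42.7
[ 559.6  -273.88  236.37] [0.42 0.91 0.  ] 65.16399419486973
plate ((559.9182739257812, -274.7066345214844), (88.57820892333984, 147.79066467285156), 65.11201477050781)
inner (277.2500305175781, 207.25003051757812) 120.5 [ 626.98 -272.33    5.  ]
inner (227.00001525878906, 207.50001525878906) 115.0 [ 601.6  -327.81    5.  ]
inner (252.5, 160.5) 1189.5 [ 561.92 -275.24    5.  ]
inner (280.2500305175781, 104.25001525878906) 157.5 [ 517.6  -220.97    5.  ]
inner (224.0, 104.0) 159.5 [ 491.35 -277.02    5.  ]
```

View pics/w5.png

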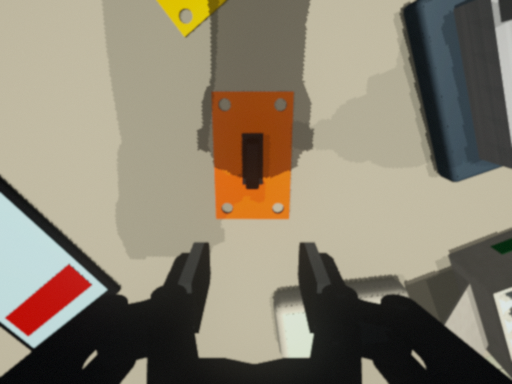

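The wrist view shows the orange plate, holes at (225,104), (280,104), (227,207), (278,207) and the fin at (253,160), aligned with the jaws. The holes' mean is (559.4,-274.5). I'll check the fin height from two views.

```bash
python3 - <<'E'
from h import *
np.set_printoptions(precision=1,suppress=True)
w,sd=grab("wrist"),grab("side")
for n,v,r in(("wrist",w,(235,125,270,195)),("side",sd,(280,158,310,195))):
    k=v["im"][r[1]:r[3],r[0]:r[2]].max(2)<60; yy,xx=np.nonzero(k); p=np.c_[xx+r[0],yy+r[1]].astype(float)
    z=v["d"][p[:,1].astype(int),p[:,0].astype(int)]; o,d=ray(v,p); f=-(v["cw"][:3,:3].T@d.T)[2]
    W=o+d*(z/f)[:,None]; top=W[W[:,2]>np.percentile(W[:,2],80)-4]; print(n,len(p),"z pct",np.percentile(W[:,2],[10,50,80,95]),"top mean",top.mean(0),"span",top.min(0),top.max(0))
E
```

```text
wrist 965 z pct [ 6.7 43.1 44.3 45.1] top mean [ 557.6 -274.1   46. ] span [ 488.9 -288.7   40.8] [ 581.9 -240.5  378.1]
side 268 z pct [ 7.7 25.2 41.8 46.2] top mean [ 558.8 -270.7   43.4] span [ 536.5 -286.3   37.9] [ 584.3 -257.2   48.3]
```

```bash
python3 -m handwheel '{"travel":[[0,2.5,-0.06],[0,4.5,0],[0,4.5,0],[0,4.5,0],[0,3.5,0],[0,1.8,0],[0,0.7,0],[0,0.3,0],[0,0.2,0],[0,0,0]],"spin":[0,0,0,0,0,0,0,0,0,0]}'
```

```text
t: 13.2
eef_pos: [560.0, -274.7, 12.5]
tcp_rot: [0.691, -0.152, 0.153, -0.69]
contact_force: [-0.3, 0.1, 0.5]
opening: 43.1
```

```bash
python3 -m handwheel '{"travel":[[0,0,0],[0,0,0],[0,0,0],[0,0,0],[0,0,0],[0,0,0]],"spin":[0,0,0,0,0,0]}' 0; python3 -m handwheel '{"travel":[[0,-0.5,0],[0,-1.5,0],[0,-3,0],[0,-4.5,0],[0,-4.5,0],[0,-4,0],[0,-2,0],[0,-0.5,0],[0,0,0],[0,0,0]],"spin":[0,0,0,0,0,0,0,0,0,0]}'; python3 -c "
from h import *
print(np.degrees(np.arctan2(*R.from_quat(arm.state()['tcp_rot']).as_matrix()[1::-1,2])),arm.state()['torque'])"
```

```text
t: 13.95
eef_pos: [559.9, -274.7, 12.3]
tcp_rot: [0.691, -0.152, 0.153, -0.69]
contact_force: [-0.5, -1.9, 5.1]
opening: 12.9
t: 15.2
eef_pos: [559.3, -274.3, 215.5]
tcp_rot: [-0.69, 0.153, -0.152, 0.691]
contact_force: [0.4, 0.7, -1.5]
opening: 13.4
65.09111660843364 [ 0.00989163 -0.02613511 -0.01367588]
```

```bash
python3 -m handwheel '{"travel":[[0,0,0],[0,0,0],[0,0,0],[0.1,0,2.0],[0.1,0,5.0],[0.1,0,5.5],[0.1,0,5.5],[0.1,0,5.0],[0,0,3.0],[0,0,1.0]],"spin":[-0.12,-0.13,-0.12,0,0,0,0,0,0,0]}'; python3 -m handwheel '{"travel":[[0,0,0],[0,0,0]],"spin":[0,0]}'; python3 - <<'E'
from h import *
np.set_printoptions(precision=2,suppress=True)
w,sd,sc=grab("wrist"),grab("side"),grab("scene")
s=w["s"];Rm=R.from_quat(s["tcp_rot"]).as_matrix();print(s["eef_pos"],Rm[:,1],np.degrees(np.arctan2(Rm[1,2],Rm[0,2])))
zt=s["eef_pos"][2]-7.4  # plate top
for n,v in(("wrist",w),("scene",sc),("side",sd)):
    m=cv2.inRange(cv2.cvtColor(v["im"],cv2.COLOR_BGR2HSV),(4,150,50),(18,255,255))
    cs,hi=cv2.findContours(m,cv2.RETR_CCOMP,2);i=max(range(len(cs)),key=lambda i:cv2.contourArea(cs[i]))
    r=cv2.minAreaRect(onplane(v,cs[i].reshape(-1,2),zt)[:,:2].astype(np.float32));print(n,"plate",r)
    for j,c in enumerate(cs):
        if hi[0][j][3]==i and cv2.contourArea(c)>6: q=cv2.minAreaRect(c);print(" inner",np.round(q[0],1),cv2.contourArea(c),onplane(v,[q[0]],zt)[0])
a=cv2.resize(w["im"],None,fx=.8,fy=.8);b=cv2.resize(sd["im"][90:250,170:330],(390,307));c=cv2.resize(sc["im"][130:260,230:360],(390,290))
a=cv2.copyMakeBorder(a,0,597-a.shape[0],0,0,0);cv2.imwrite("pics/c6.png",np.hstack([a,np.vstack([b,c])]))
E
```

```text
t: 16.45
eef_pos: [581.6, -2.9, 216.3]
tcp_rot: [-0.707, 0.023, -0.022, 0.707]
contact_force: [-0.0, -0.3, -1.1]
opening: 12.9
t: 16.7
eef_pos: [582.0, -6.2, 216.6]
tcp_rot: [0.707, -0.023, 0.023, -0.707]
contact_force: [0.2, 0.5, -2.3]
opening: 13.6
[581.98  -6.25 216.64] [-0. -0. -1.] 86.20921537792252
wrist plate ((560.0633544921875, -4.194019317626953), (88.96178436279297, 104.61204528808594), 86.205810546875)
 inner [321.5 127. ] 728.0 [523.21  28.7  209.24]
 inner [186.2 126.8] 755.5 [519.07 -31.85 209.24]
scene plate ((583.522705078125, -5.862934112548828), (92.40139770507812, 151.89569091796875), 85.12179565429688)
 inner [303.  209.5] 36.0 [641.73 -40.68 209.24]
 inner [326. 191.] 40.5 [645.15  20.98 209.24]
 inner [260. 169.] 40.0 [520.23 -32.96 209.24]
side plate ((762.443603515625, -787.5446166992188), (485.098388671875, 864.6544189453125), 11.442310333251953)
```

View pics/c6.png

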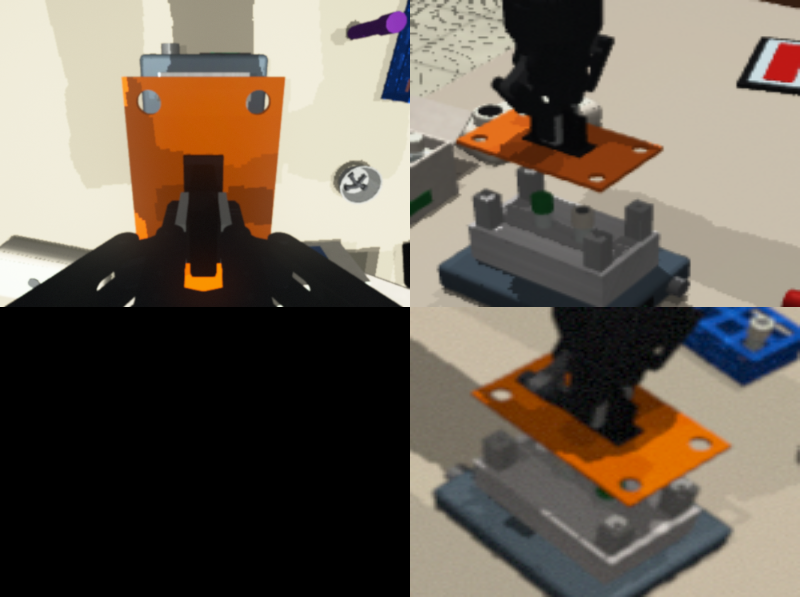

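The cover hangs level and aligned. Wrist view holes put its centre at (582.0,-5.6). Threads measured centre (582.0,-4.4), and the seated tube implies (582.0,-5.0). I'll shift about +1 mm in y and lower 57 mm, so the underside comes to 147.

```bash
python3 -m handwheel '{"travel":[[0,1,0.1],[0,1.3,0],[0,1.3,0],[0,1,0],[0,0.6,0],[0,0.4,0],[0,0.13,0],[0,0,0],[0,0,0]],"spin":[0,0,0,0,0,0,0,0,0]}'; python3 - <<'E'
from h import *
np.set_printoptions(precision=2,suppress=True)
w,sd,sc=grab("wrist"),grab("side"),grab("scene")
s=w["s"];Rm=R.from_quat(s["tcp_rot"]).as_matrix();print(s["eef_pos"],Rm[:,1],np.degrees(np.arctan2(Rm[1,2],Rm[0,2])))
zt=s["eef_pos"][2]-7.4
H=lambda v:cv2.cvtColor(v["im"],cv2.COLOR_BGR2HSV)
for n,v in(("wrist",w),("scene",sc),("side",sd)):
    m=cv2.inRange(H(v),(4,150,40),(18,255,255))
    if n=="side": m[:,320:]=0;m[260:]=0;m[:90]=0
    cs,hi=cv2.findContours(m,cv2.RETR_CCOMP,2);i=max(range(len(cs)),key=lambda i:cv2.contourArea(cs[i]))
    for j,c in enumerate(cs):
        if hi[0][j][3]==i and cv2.contourArea(c)>6: q=cv2.minAreaRect(c);print(n," inner",np.round(q[0],1),cv2.contourArea(c),onplane(v,[q[0]],zt)[0])
    k=np.zeros_like(m);cv2.drawContours(k,cs,i,255,-1);k=cv2.erode(k&m,np.ones((3,3)));yy,xx=np.nonzero(k);p=np.c_[xx,yy].astype(float)
    z=v["d"][yy,xx];o,d=ray(v,p);W=(o+d*z[:,None])[z>0];W=W[np.abs(W[:,2]-zt)<25];A=np.c_[W[:,:2]-W[:,:2].mean(0),np.ones(len(W))]
    f=np.linalg.lstsq(A,W[:,2],rcond=None)[0];print(n,"plane slope deg",np.degrees(f[:2]),"z",f[2],"expected",zt,len(W))
a=cv2.resize(w["im"][60:200,150:350],(800,560)) ;cv2.imwrite("pics/w7.png",a)
b=np.hstack([cv2.resize(sd["im"][120:250,180:290],(400,473),interpolation=2),cv2.resize(sc["im"][150:260,240:333],(400,473),interpolation=2)]);cv2.imwrite("pics/c7.png",b)
E
```

```text
t: 17.98
eef_pos: [582.3, -4.4, 159.8]
tcp_rot: [-0.707, 0.023, -0.023, 0.707]
contact_force: [-0.4, -0.0, -1.4]
opening: 12.8
[582.31  -4.42 159.82] [ 0. -0. -1.] 86.28797689625264
wrist  inner [321.3 127.3] 701.5 [523.6   30.33 152.42]
wrist  inner [186.3 127.3] 722.0 [519.66 -30.12 152.42]
wrist plane slope deg [0.06 0.09] z 151.51922111858084 expected 152.42267905049786 27253
scene  inner [300.5 223. ] 33.5 [641.39 -38.92 152.42]
scene  inner [322.3 205.8] 36.5 [645.71  22.16 152.42]
scene  inner [260.5 184. ] 34.5 [519.92 -30.67 152.42]
scene plane slope deg [-0.04 -0.09] z 153.93072710245892 expected 152.42267905049786 1313
side plane slope deg [0. 0.] z 0.0 expected 152.42267905049786 0<stdin>:14: RuntimeWarning: Mean of empty slice.
  ret = um.true_divide(
```

View pics/w7.png

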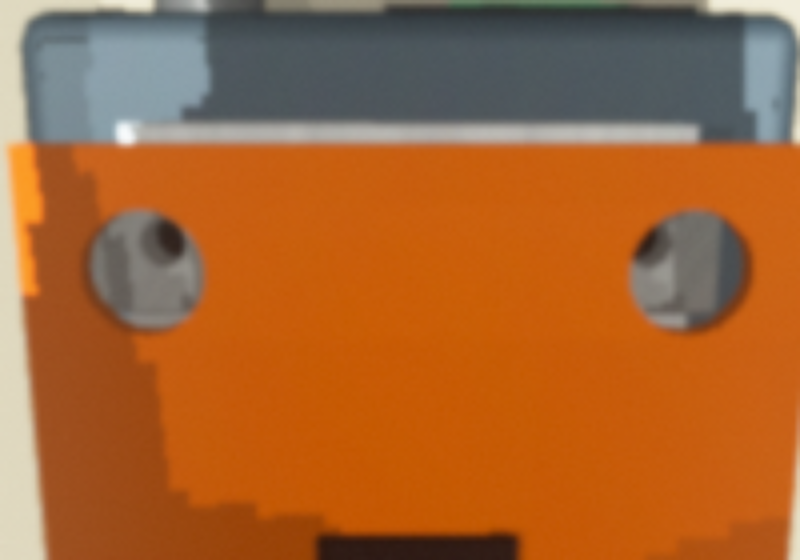

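View pics/c7.png

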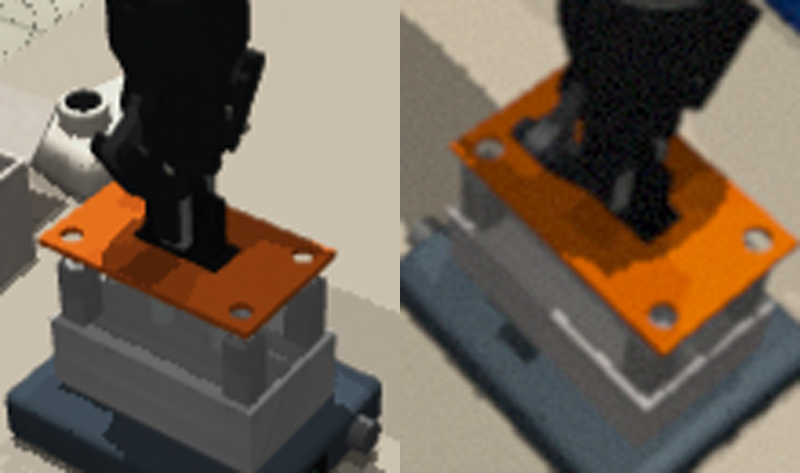

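```bash
python3 - <<'E'
from h import *
np.set_printoptions(precision=1,suppress=True)
w,sc,sd=grab("wrist"),grab("scene"),grab("side")
t=onplane(w,[(191.8,120),(313.5,120.8)],132);print("wrist threads now",t,"mid",t.mean(0))
for n,v,p in(("scene",sc,[(320,209.5),(298.5,228.2),(260,188.6),(281.2,172.7)]),("side",sd,[(202.5,192.4),(220.2,178.3),(264.6,197.5),(246.9,213.6)])):
    q=onplane(v,p,132);print(n,q.tolist(),"centre",q.mean(0))
cr=[(180+x*110/400,120+y*130/473) for x,y in((72,235),(303,257),(241,311))]
h=onplane(sd,cr,152.4);print("side cover holes",h,"centre (diagonal)",(h[0]+h[1])/2)
s=arm.state();print(s["eef_pos"],s["t"])
E
```

```text
wrist threads now [[518.3 -31.1 132. ]
 [522.7  30.4 132. ]] mid [520.5  -0.3 132. ]
scene [[642.7085382785622, 23.092770792722206, 132.0], [640.7715441151828, -41.29710631210395, 132.0], [518.1650546368369, -30.251091151487515, 132.0], [521.0903456929443, 33.05831222429788, 132.0]] centre [580.7  -3.8 132. ]
side [[640.6551314353198, 22.160985348910685, 132.0], [636.9110569958469, -40.087280852250615, 132.0], [517.020076615242, -32.487295253390926, 132.0], [521.798750381984, 31.764026413315946, 132.0]] centre [579.1  -4.7 132. ]
side cover holes [[645.1  23.5 152.4]
 [518.5 -29.  152.4]
 [523.6  31.  152.4]] centre (diagonal) [581.8  -2.7 152.4]
[582.2  -4.4 159.6] 18.275
```

The height is good: underside ≈147 mm, level within 0.1°. The cover reads about 1 mm too far in +x and 0.5 mm in +y (wrist and scene agree; side reads more in x). I'll trim that.

```bash
python3 -m handwheel '{"travel":[[-0.06,0,-0.02],[-0.06,0,-0.02],[0,0,0],[0,0,0],[0,0,0],[0,0,0]],"spin":[0,0,0,0,0,0]}'; python3 - <<'E'
from h import *
np.set_printoptions(precision=2,suppress=True)
w,sc,sd=grab("wrist"),grab("scene"),grab("side"); s=w["s"];print(s["eef_pos"],s["joint_vel"],s["contact_force"],s["t"])
zt=s["eef_pos"][2]-9.8
for n,v in(("wrist",w),("scene",sc)):
    m=cv2.inRange(cv2.cvtColor(v["im"],cv2.COLOR_BGR2HSV),(4,150,40),(18,255,255));cs,hi=cv2.findContours(m,cv2.RETR_CCOMP,2);i=max(range(len(cs)),key=lambda i:cv2.contourArea(cs[i]))
    for j,c in enumerate(cs):
        if hi[0][j][3]==i and cv2.contourArea(c)>6: q=cv2.minAreaRect(c);print(n,onplane(v,[q[0]],zt)[0])
W=cv2.resize(w["im"][100:150,165:345],(800,222),interpolation=2);S=np.hstack([cv2.resize(sd["im"][130:250,150:290],(400,343),interpolation=2),cv2.resize(sc["im"][150:260,235:363],(400,343),interpolation=2)])
cv2.imwrite("pics/final.png",np.vstack([W,S]))
E
```

```text
t: 19.02
eef_pos: [580.9, -4.7, 159.5]
tcp_rot: [-0.707, 0.023, -0.023, 0.707]
contact_force: [-0.6, 0.4, -1.5]
opening: 13.1
[580.94  -4.73 159.47] [-0.  0. -0.  0. -0. -0.] [-0.6   0.4  -1.53] 19.025
wrist [522.45  30.84 149.67]
wrist [518.41 -31.04 149.67]
scene [639.95 -39.15 149.67]
scene [643.44  24.66 149.67]
scene [517.16 -30.91 149.67]
```

View pics/final.png

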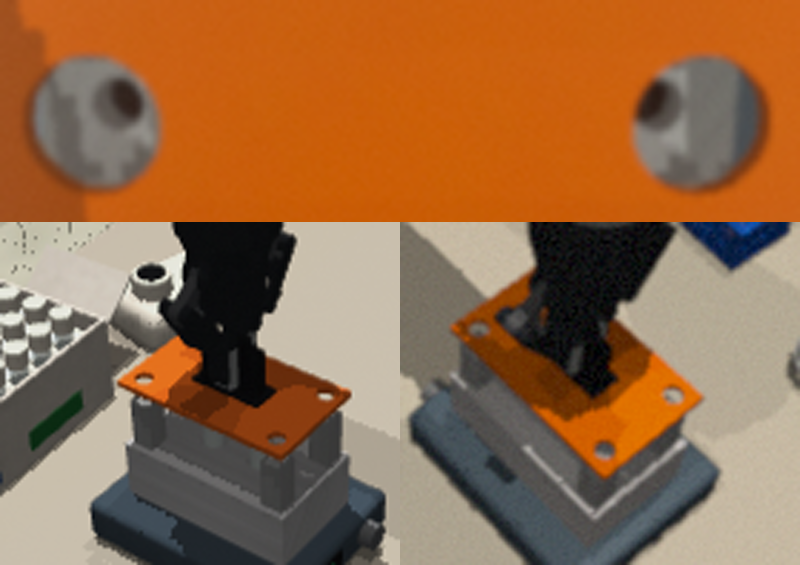

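Final view: threads show at crop (119,102) and (658,103) inside the holes centred at (96,120) and (700,120). The tube cap sits below the plate. I'll take one relative number from this, thread against hole in the same picture.

```bash
python3 - <<'E'
from h import *
np.set_printoptions(precision=2,suppress=True)
w=grab("wrist");f=lambda x,y:(165+x*.225,100+y*50/222)
T=onplane(w,[f(119,102),f(658,103)],132);H=onplane(w,[f(96,121),f(700,121)],149.7)
print(T,H,"hole-thread",H-T,(H-T).mean(0)); print(R.from_quat(w["s"]["tcp_rot"]).as_matrix().T@(T-H).mean(0)/10)
E
```

```text
[[518.4  -31.58 132.  ]
 [522.52  29.82 132.  ]] [[518.53 -30.79 149.7 ]
 [522.57  31.05 149.7 ]] hole-thread [[ 0.13  0.79 17.7 ]
 [ 0.05  1.24 17.7 ]] [ 0.09  1.02 17.7 ]
[-0.    1.77 -0.1 ]
```

x agrees within 0.1 mm and y is 1 mm high, so I'll trim y by -1 mm, settle, check and hand in.

```bash
python3 -m handwheel '{"travel":[[0,0,-0.05],[0,0,-0.05],[0,0,0],[0,0,0],[0,0,0],[0,0,0],[0,0,0],[0,0,0]],"spin":[0,0,0,0,0,0,0,0]}'; python3 - <<'E'
from h import *
s=arm.state();print(s["t"],s["eef_pos"],abs(s["joint_vel"]).max(),s["contact_force"],s["opening"]); print(arm.sign_off())
E
```

```text
t: 20.23
eef_pos: [580.9, -5.7, 159.5]
tcp_rot: [0.707, -0.023, 0.023, -0.707]
contact_force: [-0.7, 0.2, -0.3]
opening: 13.2
20.225 [580.86179984  -5.72282401 159.49206225] 0.001826869342316207 [-0.68837588  0.20096276 -0.34896897] 13.182566579687334
the job is handed in; nothing more can be done
None
```

The green-capped tube is in the shaker's free well and released. The orange cover is held by its fin about 15 mm above the posts, and I handed the job in at 20.2 s.

**Tube:** after I let go, its cap centre measured (605, -7, 119) mm. That is level with the white cap beside it, and the largest push while seating was 5 N.

**Cover:**
- **Height and level:** the underside is at about 147 mm and was level within about 0.1° when last measured. The arm was still, with only about 0.8 N on the wrist.
- **Hole alignment:** the last wrist-camera check, on the two holes nearest the robot, showed the cover off by 0.1 mm in x and 1.0 mm in y. I then moved it 1 mm to remove the y error but took no picture afterwards. The allowance is 4 mm.

**Checks that disagreed:** before the final trims, the side camera, with points picked by eye, put the cover 3–4 mm farther in +x than the posts. The wrist and scene cameras said about 1 mm. I followed those two, because the side camera sees the holes at a steep slant. I never saw the two far threads through their holes, so their fit rests on the plate's measured pose. I did not touch the other tubes or the dish, but took no final measurement of them.

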